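# Sort the washed spoons into the drawer by size and shut it

### The job

Put the three washed spoons from the grey tray away in the open drawer, each lying flat in the lane made to its own length (longest spoon in the longest lane, shortest in the shortest), with the handle towards the drawer's front; lay them down rather than dropping them from up high. Then push the drawer fully home, past its catch, without slamming it. Leave the salt shaker, the tumbler and the roll of labels where they stand.

Things in the scene. Friction and masses are not known exactly. Their poses are not given: they have to be found in the camera images.
- spoon_small: the small one of three look-alike spoons (teal riveted handle, steel bowl), 105 mm long; starts on the grey tray. Origin: underside at mid-length; x runs towards the bowl's tip, z up. Handle 13 mm wide, 9 mm thick, from the butt to 13 mm past the origin: grip across it at the origin, where it balances. Bowl about 21 mm wide
- spoon_small_tip (a point): tip of the bowl of the small spoon, at half its thickness (4.5 mm up)
- spoon_small_butt (a point): butt of the handle of the small spoon, at half its thickness (4.5 mm up)
- lane_small (a point): middle of the floor of the small spoon's lane, the right one seen from the robot; inside 120 mm long (x) and 66 mm wide (y), floor 13 mm above the table, dividers 22 mm high, at its near end the drawer's front panel (top 74 mm above the table). x points into the unit (the way the drawer closes), y left, z up; moves with the drawer
- spoon_medium: the medium one of three look-alike spoons (teal riveted handle, steel bowl), 135 mm long; starts on the grey tray. Origin: underside at mid-length; x runs towards the bowl's tip, z up. Handle 13 mm wide, 9 mm thick, from the butt to 16 mm past the origin: grip across it at the origin, where it balances. Bowl about 27 mm wide
- spoon_medium_tip (a point): tip of the bowl of the medium spoon, at half its thickness (4.5 mm up)
- spoon_medium_butt (a point): butt of the handle of the medium spoon, at half its thickness (4.5 mm up)
- lane_medium (a point): middle of the floor of the medium spoon's lane, the middle one seen from the robot; inside 150 mm long (x) and 66 mm wide (y), floor 13 mm above the table, dividers 22 mm high, at its near end the drawer's front panel (top 74 mm above the table). x points into the unit (the way the drawer closes), y left, z up; moves with the drawer
- spoon_large: the large one of three look-alike spoons (teal riveted handle, steel bowl), 165 mm long; starts on the grey tray. Origin: underside at mid-length; x runs towards the bowl's tip, z up. Handle 13 mm wide, 9 mm thick, from the butt to 20 mm past the origin: grip across it at the origin, where it balances. Bowl about 33 mm wide
- spoon_large_tip (a point): tip of the bowl of the large spoon, at half its thickness (4.5 mm up)
- spoon_large_butt (a point): butt of the handle of the large spoon, at half its thickness (4.5 mm up)
- lane_large (a point): middle of the floor of the large spoon's lane, the left one seen from the robot; inside 180 mm long (x) and 66 mm wide (y), floor 13 mm above the table, dividers 22 mm high, at its near end the drawer's front panel (top 74 mm above the table). x points into the unit (the way the drawer closes), y left, z up; moves with the drawer
- drawer (a joint): slide of the wide wooden-fronted drawer of the low dark unit: metres open; 0 = fully home, front against the unit, held by a sprung roller catch whose resistance (about 5 N) is felt over the last 15 mm; about 0.2 at the start. The unit is fixed: 245 mm deep, 228 mm wide, 82 mm high
- drawer_front (a point): middle of the outer edge of the steel pull on the drawer's front, 67 mm above the table: the pull is a 130 mm wide lip that stands out 14 mm from the top of the front panel (panel 228 mm wide, from 8 to 74 mm above the table). Same axes as the lanes: push along +x to close
- wash_tray: grey tray that holds the washed spoons, 274 x 274 mm, floor 3 mm thick, rim 26 mm high and 3 mm thick; origin: centre of its underside
- salt_shaker: salt shaker, 44 mm in diameter, 90 mm high, standing behind the tray; origin: centre of its foot; not to be disturbed
- tumbler: ribbed tumbler with a drinking straw, 80 mm in diameter, 180 mm high, standing behind the tray; origin: centre of its foot; not to be disturbed
- label_roll: cream roll of labels lying flat, 58 mm in diameter, 28 mm high, left of the drawer; origin: centre of its underside; not to be disturbed
Things that resemble listed ones, but are neither listed nor needed, are in the scene too. What is shaped like the spoon_small but red is not meant.

How it is judged:
On the way:
1. all three spoons lie in their own lanes while the drawer is still open (x of spoon_small_tip in the frame of lane_small between 0 and 0.063 m and y of spoon_small_tip in the frame of lane_small between -0.034 and 0.034 m and z of spoon_small_tip in the frame of lane_small between -0.003 and 0.018 m and x of spoon_small_butt in the frame of lane_small between -0.063 and 0 m and y of spoon_small_butt in the frame of lane_small between -0.034 and 0.034 m and z of spoon_small_butt in the frame of lane_small between -0.003 and 0.018 m and x of spoon_medium_tip in the frame of lane_medium between 0 and 0.078 m and y of spoon_medium_tip in the frame of lane_medium between -0.034 and 0.034 m and z of spoon_medium_tip in the frame of lane_medium between -0.003 and 0.018 m and x of spoon_medium_butt in the frame of lane_medium between -0.078 and 0 m and y of spoon_medium_butt in the frame of lane_medium between -0.034 and 0.034 m and z of spoon_medium_butt in the frame of lane_medium between -0.003 and 0.018 m and x of spoon_large_tip in the frame of lane_large between 0 and 0.093 m and y of spoon_large_tip in the frame of lane_large between -0.034 and 0.034 m and z of spoon_large_tip in the frame of lane_large between -0.003 and 0.018 m and x of spoon_large_butt in the frame of lane_large between -0.093 and 0 m and y of spoon_large_butt in the frame of lane_large between -0.034 and 0.034 m and z of spoon_large_butt in the frame of lane_large between -0.003 and 0.018 m and value of joint drawer above 0.1 m), for 0.2 s.
At the end, for the whole second after the job is handed in: each spoon rests flat (both ends within 18 mm of the lane floor) with tip and butt inside the lane made to its length, handle towards the drawer's front, and the drawer is home to within 4 mm (x of spoon_small_tip in the frame of lane_small between 0 and 0.063 m and y of spoon_small_tip in the frame of lane_small between -0.034 and 0.034 m and z of spoon_small_tip in the frame of lane_small between -0.003 and 0.018 m and x of spoon_small_butt in the frame of lane_small between -0.063 and 0 m and y of spoon_small_butt in the frame of lane_small between -0.034 and 0.034 m and z of spoon_small_butt in the frame of lane_small between -0.003 and 0.018 m and x of spoon_medium_tip in the frame of lane_medium between 0 and 0.078 m and y of spoon_medium_tip in the frame of lane_medium between -0.034 and 0.034 m and z of spoon_medium_tip in the frame of lane_medium between -0.003 and 0.018 m and x of spoon_medium_butt in the frame of lane_medium between -0.078 and 0 m and y of spoon_medium_butt in the frame of lane_medium between -0.034 and 0.034 m and z of spoon_medium_butt in the frame of lane_medium between -0.003 and 0.018 m and x of spoon_large_tip in the frame of lane_large between 0 and 0.093 m and y of spoon_large_tip in the frame of lane_large between -0.034 and 0.034 m and z of spoon_large_tip in the frame of lane_large between -0.003 and 0.018 m and x of spoon_large_butt in the frame of lane_large between -0.093 and 0 m and y of spoon_large_butt in the frame of lane_large between -0.034 and 0.034 m and z of spoon_large_butt in the frame of lane_large between -0.003 and 0.018 m and value of joint drawer below 0.004 m and linear speed of each of spoon_small, spoon_medium, spoon_large below 0.02 m/s); the robot touches nothing.
It fails at once if the salt shaker, the tumbler or the roll of labels is shoved more than 30 mm (distance of any of salt_shaker, tumbler, label_roll from where it was at the start of the episode above 0.03 m).
It fails at once if a spoon is let go more than 90 mm above the table ((height (world z) of spoon_small above 0.09 m and contact force between the fingers and spoon_small below 0.02 N) or (height (world z) of spoon_medium above 0.09 m and contact force between the fingers and spoon_medium below 0.02 N) or (height (world z) of spoon_large above 0.09 m and contact force between the fingers and spoon_large below 0.02 N)).
It fails at once if the drawer is slammed (faster than 0.5 m/s) (velocity of joint drawer below -0.5 m/s).
It also fails if it takes over 70 s, if anything falls off the work surface, if the arm or the gripper's body presses on something with over 40 N, if the wrist force passes 120 N, or if a joint passes its speed limit or range.

### The arm

A 6-joint arm with a two-finger parallel gripper is mounted at the origin on a cart in front of the work surface, level with it; the furniture and walls round the work are solid. World frame = base frame: x ahead of the robot, y to its left, z up, the work surface at z = 0. Lengths are in m, angles in rad, forces in N, time in s.
With the tool pointing down it reaches from about 0.35 to 0.725 m from the base axis. Payload 4.3 kg.
Tool frame: the origin (TCP) lies between the finger pads; the fingertips stand env.finger_overhang ahead of it and the grasp point (between the pads) lies 2 mm behind it (env.finger_overhang is the distance from the TCP to the fingertips, in m); z points along the fingers, y is the line along which they close (so a half turn about z gives the same grasp; the last joint's range is limited). The gripper opens to 85 mm and grips with 20 to 120 N. Pads are 22 mm wide; open, the fingers measure 114 mm over their backs; the gripper's body (76 mm by 85 mm) begins 54 mm behind the grasp point. The pads swing forward as they close: fully open they stand 13 mm farther back than shut.
Start: joints at [-1.28, 0.377, 0.081, 1.274, 0, 1.46], TCP at [0.224, -0.529, 0.248] pointing down, gripper open.
Joint ranges: [-2.72, 2.72], [-0.84, 1.66], [-1.02, 1.22], [-1.77, 2.12], [-1.37, 1.28], [-3.14, 3.14]. Speed limits (rad/s): [2.57, 2.57, 3.14, 3.14, 3.14, 3.14].

### API

Orientations are given as a unit quaternion [x, y, z, w].
In Python, from workcell import status, imaging, env gives the robot as it stands.
- The arm moves only by the shell command python3 -m handwheel 'ROWS' [FORCE]. ROWS is JSON, a list of rows, each an object with "travel": the shift along the tool's x, y, z each as a share of 0.12 m, from -1 to 1, a list of three; "twist": the turn, a rotation vector about the tool's x, y, z each as a share of pi rad, from -1 to 1, a list of three; "jaw": the opening, from 0 (shut) to 1 (fully open). A call has 1 to 10 rows; each row is the pose to reach, as a shift and turn from the pose commanded when the call began, along the tool's axes at that moment, turning the shorter way round; what a row does not reach only later rows make up. A row lasts 1/10 s, in which the tool goes at most 50 mm and 8.59 degrees, less where a joint would pass 70% of its speed; a pose out of reach is approached as far as the arm can. A call with a number of a shift or a turn outside -1 to 1 is refused whole. A call with a gripper value outside its range is refused whole. The fingers move at their own pace and stop on an object; FORCE is the grip in N (left out, the last holds). Time passes only in rows, so rows that repeat a pose let the fingers close. It gives the time, the measured TCP pose, the force, the opening and the grip force at its end, in the units of the state.
- status.get_state(): the state, without advancing time (a new reading comes with each control period).
- imaging.read_camera(name): name is "side" or "top"; returns (picture, depth): 400x640x3 uint8, red, green, blue; 400x640 float32, m along the optical axis (not along the pixel's ray), 0 where there is no reading.
- imaging.calibration(name): a dict with "mtx" (3x3 intrinsics, pixels), "k1" (the pictures are not rectified: a ray, as slopes to the right and down, at radius r is drawn at 1 + k1 r^2 times it, then the intrinsics apply), "extrinsics" (4x4, takes a point from camera to world coordinates). Camera axes: x right, y down, z forward; pixel columns grow to the right and rows downward; lengths in m; the calibration is good to about 2 mm. A picture is of the moment at which its call begins. calibration takes no time and is no camera call.
- env.hand_in(): hands the job in; it is judged then, once.
The state is a dict: "time_s": time; "qpos": joint angles; "dq": joint speeds; "joint_efforts": joint torques, N m; "ee_pos": TCP position; "tool_rot": TCP orientation; "force": force on the tool from outside, world axes, zero at the start; "wrist_torque": the same for the moment, N m; "width": finger opening in m; "grasp_force": force on a finger pad.
Only numpy, scipy, OpenCV 4.12 (cv2) and the standard library are available. Lean on these libraries where they do the work, as an engineer would, in place of code of your own. Each camera call takes 0.05 s, during which the arm holds its last target. There are 200 camera calls.

## Working session

There is one attempt and no reset: what is moved stays moved. The work goes in short steps, Python scripts to look and compute and a shell command to move; the robot and the scene stay as the last step left them, time stands still between calls to the robot, and variables do not carry over. Pictures are saved under pics/ and viewed, at most 10 in all, crops included, and the job is handed in when it is done.

```bash
mkdir -p pics
cat > h.py <<'E'
import numpy as np, cv2
from workcell import status, imaging, env
def snap(cam,fn=None):
    im,d=imaging.read_camera(cam)
    if fn: cv2.imwrite('pics/'+fn,cv2.cvtColor(im,cv2.COLOR_RGB2BGR))
    return im,d
def rays(cam,uv):
    c=imaging.calibration(cam);K=np.array(c['mtx']);E=np.array(c['extrinsics'])
    p=(np.atleast_2d(uv).astype(float)-K[:2,2])/[K[0,0],K[1,1]]
    x=p.copy()
    for _ in range(20): x=p/(1+c['k1']*(x**2).sum(1,keepdims=True))
    return np.c_[x,np.ones(len(x))]@E[:3,:3].T, E[:3,3]
def plane(cam,uv,z):
    d,o=rays(cam,uv); return o+d*((z-o[2])/d[:,2])[:,None]
def depthpts(cam,uv,dep):
    uv=np.atleast_2d(uv).astype(int); d,o=rays(cam,uv); return o+d*dep[uv[:,1],uv[:,0]][:,None]
E
python3 - <<'E'
from h import *
for c in('top','side'):
    snap(c,c+'0.png'); k=imaging.calibration(c); print(c,np.round(k['extrinsics'],3).tolist(),np.round(k['mtx'],1).tolist(),k['k1'])
print(status.get_state(),env.finger_overhang)
E
```

```text
top [[0.002, -0.985, 0.173, 0.324], [-1.0, 0.001, 0.02, 0.013], [-0.02, -0.173, -0.985, 1.515], [0.0, 0.0, 0.0, 1.0]] [[495.4, 0.0, 316.8], [0.0, 495.4, 190.8], [0.0, 0.0, 1.0]] -0.0038514403215821136
side [[-0.999, -0.038, 0.022, 0.551], [-0.035, 0.388, -0.921, 1.475], [0.027, -0.921, -0.389, 0.675], [0.0, 0.0, 0.0, 1.0]] [[473.9, 0.0, 328.1], [0.0, 473.9, 194.0], [0.0, 0.0, 1.0]] -0.052698632962059136
{'time_s': 0.1, 'qpos': array([-1.28032225e+00,  3.77992700e-01,  7.97902030e-02,  1.27444362e+00,
        6.22376079e-06,  1.46048518e+00]), 'dq': array([ 0.00110595, -0.00071549,  0.00324333,  0.00145777,  0.00164419,
        0.00039958]), 'joint_efforts': array([-6.84387578e-04, -4.64695573e+01,  2.70581353e+01,  1.20292237e-02,
       -1.79037097e-04,  1.73281464e-06]), 'ee_pos': array([ 0.22417069, -0.52889149,  0.24746467]), 'tool_rot': array([ 9.79988084e-01,  1.99054014e-01, -8.01039854e-05, -9.21424684e-04]), 'force': array([-0.17674217, -0.22628049, -0.5872864 ]), 'wrist_torque': array([-0.03084347,  0.08001365,  0.02676106]), 'grasp_force': 0.0, 'width': 0.08552782622855824} 0.017
```

View pics/top0.png

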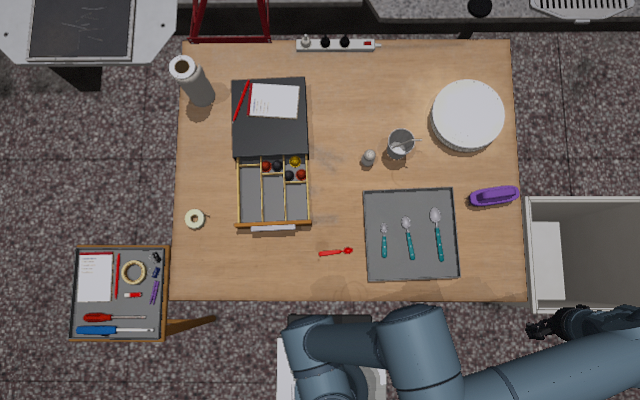

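View pics/side0.png

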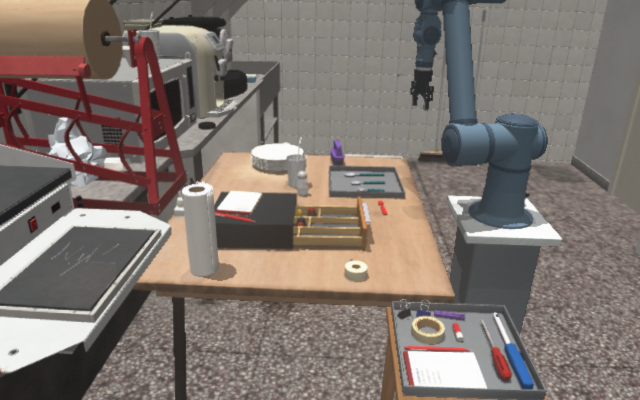

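```bash
cat >> h.py <<'E'
def spoons(cam='top',z=None,show=True):
    im,d=snap(cam); hsv=cv2.cvtColor(im,cv2.COLOR_RGB2HSV)
    m=cv2.inRange(hsv,(80,90,40),(100,255,255)); n,lab,st,ce=cv2.connectedComponentsWithStats(m)
    out=[]
    for i in range(1,n):
        if st[i,4]<40: continue
        v,u=np.nonzero(lab==i); uv=np.c_[u,v]
        P=plane(cam,uv,0.010 if z is None else z)
        c=P.mean(0); w,V=np.linalg.eigh(np.cov(P[:,:2].T)); a=V[:,1]; a=a*np.sign(a[0])
        t=(P[:,:2]-c[:2])@a
        out.append((np.round(c,4),round(float(np.degrees(np.arctan2(a[1],a[0]))),1),round(float(np.ptp(t)),3),st[i].tolist(),np.round(np.median(depthpts(cam,uv,d)[:,2]),4)))
    return im,d,out
E
python3 - <<'E'
from h import *
im,d,o=spoons()
for x in o: print(x)
c=cv2.resize(im[145:240,225:320],None,fx=6,fy=6,interpolation=cv2.INTER_CUBIC)
cv2.imwrite('pics/drw.png',cv2.cvtColor(c,cv2.COLOR_RGB2BGR))
# height map rows
for v in (175,200,215,222,226,230,233):
    P=depthpts('top',np.c_[np.arange(230,316,2),np.full(43,v)],d); print(v,round(P[20,0],3),(P[:,2]*1000).astype(int).tolist())
E
```

```text
(array([ 0.4223, -0.3255,  0.01  ]), 6.1, 0.1, [435, 228, 9, 34, 138], np.float64(0.0112))
(array([ 0.4158, -0.2388,  0.01  ]), 9.1, 0.08, [406, 233, 9, 27, 107], np.float64(0.0113))
(array([ 0.4135, -0.1593,  0.01  ]), 0.5, 0.06, [382, 237, 5, 21, 88], np.float64(0.0117))
175 0.638 [4, 2, -8, -3, 40, 15, 10, 13, 14, 15, 13, 10, 19, 10, 8, 37, 9, 11, 10, 10, 10, 9, 12, 13, 13, 9, 13, 34, 38, 40, 44, 25, 12, 15, 37, 39, 32, 35, 44, -4, 1, -5, 1]
200 0.558 [1, -2, -2, -1, 40, 15, 16, 11, 12, 13, 14, 18, 10, 17, 12, 11, 27, 12, 14, 12, 13, 8, 23, 10, 12, 8, 13, 36, 18, 15, 14, 12, 9, 9, 13, 11, 16, 10, 13, 39, -1, 0, 0]
215 0.512 [-6, 4, 0, 2, 48, 18, 16, 16, 10, 16, 11, 20, 12, 16, 6, 10, 26, 10, 18, 12, 16, 16, 14, 13, 9, 20, 12, 13, 11, 8, 17, 10, 13, 12, 13, 14, 9, 20, 17, 41, -5, -4, -4]
222 0.484 [4, -5, -1, 1, 41, 16, 70, 68, 63, 72, 68, 77, 71, 72, 75, 74, 77, 69, 68, 71, 70, 72, 74, 73, 74, 76, 73, 78, 69, 66, 76, 75, 76, 71, 70, 77, 75, 77, 72, 72, 65, -6, -4]
226 0.472 [-3, 1, 74, 68, 71, 72, 70, 74, 64, 69, 75, 77, 1515, 68, 73, 75, 71, 68, 68, 74, 71, 74, 77, 71, 68, 74, 74, 74, 76, 77, 74, 70, 69, -2, 0, -6, -4, 0, -8, -3, -3, 1, -4]
230 0.468 [0, -1, -6, 0, 3, 6, 4, -5, 0, 1, -1, 70, 71, 72, 67, 73, 71, 63, 7, -2, -1, -2, -6, 0, 1, 4, -5, -2, 1, -3, -1, 1, -1, 4, -2, 0, 0, -5, 0, -4, 1, 4, -1]
233 0.458 [-2, -4, 0, 5, -1, -5, -4, 2, -8, 1, 0, -6, 3, 1, 1, -6, 0, 5, -5, -1, 1, -1, 0, 0, -2, 2, -3, 0, 0, 0, -1, -1, -1, 3, -3, 1, -1, 1, 3, -2, 2, 3, -3]
```

View pics/drw.png

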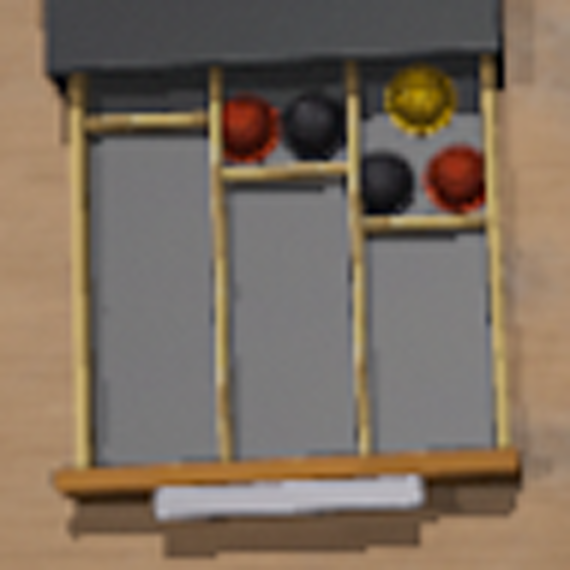

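Run:
```python
from h import *
f=lambda c:(np.array(c)+.5)/6-.5+[225,145]
D=lambda n,a,z:print(n,np.round(plane('top',f(a),z)[:,:2],4).tolist())
wz=.040
lines={'L':[(77,85),(83,465)],'d1':[(216,85),(226,460)],'d2':[(352,85),(364,455)],'R':[(487,80),(502,450)]}
for k,v in lines.items():
    P=plane('top',f(v),wz if k in'LR' else .035); e=P[0]-P[1]; print(k,np.round(P[:,:2],4).tolist(),'deg',round(np.degrees(np.arctan2(e[1],e[0])),2))
D('cross',[(148,128),(285,179),(425,229)],.035)
D('panel outer top',[(58,495),(518,472)],.074); D('panel inner top',[(58,472),(518,450)],.074)
D('pull outer',[(158,518),(423,502)],.067)
```

```text
L [[0.6825, 0.2866], [0.4873, 0.2777]] deg 2.61
d1 [[0.6835, 0.216], [0.4904, 0.2067]] deg 2.75
d2 [[0.6833, 0.1462], [0.493, 0.1375]] deg 2.62
R [[0.6846, 0.0768], [0.4949, 0.0681]] deg 2.62
cross [[0.661, 0.2504], [0.6342, 0.1797], [0.6082, 0.108]]
panel outer top [[0.4689, 0.2834], [0.4802, 0.059]]
panel inner top [[0.4801, 0.2838], [0.491, 0.0591]]
pull outer [[0.4583, 0.2353], [0.4662, 0.1056]]
```

```bash
cat > g.py <<'E'
import sys,numpy as np
from workcell import status
from scipy.spatial.transform import Rotation as R
# usage: g.py x y z yaw_deg [more targets: shares relative to the current pose]
s=status.get_state(); T=R.from_quat(s['tool_rot']); p=s['ee_pos']
print('t',round(s['time_s'],2),'tcp',np.round(p,4),'yaw',round(np.degrees(np.arctan2(*T.as_matrix()[1::-1,0])),2),'F',np.round(s['force'],1),'w',round(s['width'],4),'g',round(s['grasp_force'],1))
a=list(map(float,sys.argv[1:]))
for i in range(0,len(a),4):
    x=a[i:i+4]; y=np.radians(x[3])/2
    G=R.from_quat([np.cos(y),np.sin(y),0,0])
    print('travel',np.round(T.inv().apply(np.array(x[:3])-p)/.12,3),'twist',np.round((T.inv()*G).as_rotvec()/np.pi,4))
E
python3 g.py .4534 -.3222 .10 6.1
```

```text
t 0.15 tcp [ 0.2242 -0.529   0.2476] yaw 22.96 F [ 0.6  1.  -0.7] w 0.0857 g 0.0
travel [ 2.431 -0.839  1.231] twist [-0.0005  0.      0.0937]
```

```bash
python3 -m handwheel '[{"travel":[0.81,-0.28,0.41],"twist":[0,0,0],"jaw":0.6},{"travel":[0.81,-0.28,0.41],"twist":[0,0,0],"jaw":0.6},{"travel":[0.81,-0.28,0.41],"twist":[0,0,0],"jaw":0.6}]' 40 >/dev/null
python3 -m handwheel '[{"travel":[0.81,-0.28,0.41],"twist":[0,0,0],"jaw":0.6},{"travel":[0.81,-0.28,0.41],"twist":[0,0,0],"jaw":0.6},{"travel":[0.81,-0.28,0.41],"twist":[0,0,0],"jaw":0.6}]' >/dev/null
python3 -m handwheel '[{"travel":[0.81,-0.28,0.41],"twist":[0,0,0.094],"jaw":0.6},{"travel":[0.81,-0.28,0.41],"twist":[0,0,0.094],"jaw":0.6},{"travel":[0.81,-0.28,0.41],"twist":[0,0,0.094],"jaw":0.6},{"travel":[0.81,-0.28,0.41],"twist":[0,0,0.094],"jaw":0.6},{"travel":[0.81,-0.28,0.41],"twist":[0,0,0.094],"jaw":0.6},{"travel":[0.81,-0.28,0.41],"twist":[0,0,0.094],"jaw":0.6}]'
python3 g.py .4534 -.3222 .022 6.1
```

```text
time_s: 1.35
ee_pos: [0.4532, -0.3245, 0.1016]
tool_rot: [0.999, 0.052, 0.0, 0.001]
force: [0.6, -0.3, 0.4]
width: 0.0511
grasp_force: 0.0
t 1.35 tcp [ 0.4532 -0.3245  0.1016] yaw 5.97 F [ 0.6 -0.3  0.4] w 0.0511 g 0.0
travel [ 0.003 -0.02   0.663] twist [ 0.0005 -0.0002 -0.0007]
```

```bash
python3 -m handwheel '[{"travel":[0,-0.02,0.3],"twist":[0,0,0],"jaw":0.6},{"travel":[0,-0.02,0.5],"twist":[0,0,0],"jaw":0.6},{"travel":[0,-0.02,0.6],"twist":[0,0,0],"jaw":0.6},{"travel":[0,-0.02,0.66],"twist":[0,0,0],"jaw":0.6},{"travel":[0,-0.02,0.66],"twist":[0,0,0],"jaw":0.6},{"travel":[0,-0.02,0.66],"twist":[0,0,0],"jaw":0}]'
python3 -m handwheel '[{"travel":[0,0,0],"twist":[0,0,0],"jaw":0},{"travel":[0,0,0],"twist":[0,0,0],"jaw":0},{"travel":[0,0,0],"twist":[0,0,0],"jaw":0},{"travel":[0,0,0],"twist":[0,0,0],"jaw":0},{"travel":[0,0,0],"twist":[0,0,0],"jaw":0},{"travel":[0,0,0],"twist":[0,0,0],"jaw":0}]' 40
python3 -m handwheel '[{"travel":[0,0,-0.1],"twist":[0,0,0],"jaw":0},{"travel":[0,0,-0.3],"twist":[0,0,0],"jaw":0},{"travel":[0,0,-0.5],"twist":[0,0,0],"jaw":0},{"travel":[0,0,-0.68],"twist":[0,0,0],"jaw":0},{"travel":[0,0,-0.68],"twist":[0,0,0],"jaw":0}]'
python3 g.py .5715 .246 .105 2.7
python3 - <<'E'
from h import *
for c in('top','side'):
    im,d=snap(c)
    cr=im[130:290,330:530] if c=='top' else im[60:220,300:500]
    b=cv2.resize(cr,None,fx=2.5,fy=2.5,interpolation=cv2.INTER_CUBIC)
    A=b if c=='top' else np.vstack([A,b])
cv2.imwrite('pics/g1.png',cv2.cvtColor(cv2.resize(A,None,fx=.75,fy=.75),cv2.COLOR_RGB2BGR))
E
```

```text
time_s: 1.95
ee_pos: [0.4538, -0.3214, 0.0226]
tool_rot: [0.999, 0.053, 0.001, 0.001]
force: [0.9, 0.1, 1.2]
width: 0.0378
grasp_force: 0.0
time_s: 2.55
ee_pos: [0.4542, -0.3214, 0.0228]
tool_rot: [0.999, 0.053, 0.001, 0.001]
force: [-1.0, 0.3, 5.7]
width: 0.0112
grasp_force: 40.7
time_s: 3.05
ee_pos: [0.4551, -0.322, 0.1067]
tool_rot: [0.999, 0.053, 0.002, 0.002]
force: [0.0, -0.5, -1.6]
width: 0.0113
grasp_force: 39.9
t 3.05 tcp [ 0.4551 -0.322   0.1067] yaw 6.05 F [ 0.  -0.5 -1.6] w 0.0113 g 39.9
travel [ 1.463e+00 -4.605e+00 -1.000e-03] twist [ 0.0014 -0.0014  0.0186]
```

View pics/g1.png

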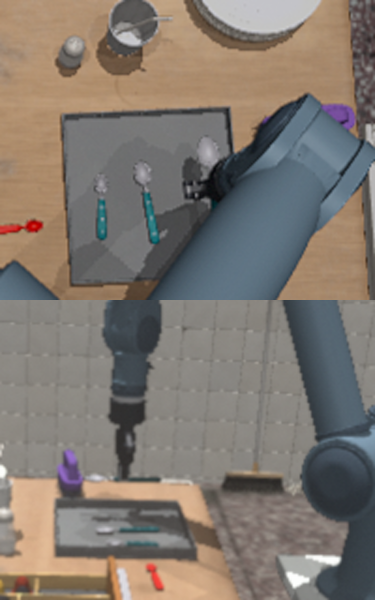

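```bash
python3 -m handwheel '[{"travel":[0.07,-0.23,0],"twist":[0,0,0],"jaw":0},{"travel":[0.15,-0.46,0],"twist":[0,0,0],"jaw":0},{"travel":[0.22,-0.69,0],"twist":[0,0,0],"jaw":0},{"travel":[0.293,-0.92,0],"twist":[0,0,0],"jaw":0}]' >/dev/null
python3 -m handwheel '[{"travel":[0.07,-0.23,0],"twist":[0,0,0],"jaw":0},{"travel":[0.15,-0.46,0],"twist":[0,0,0],"jaw":0},{"travel":[0.22,-0.69,0],"twist":[0,0,0],"jaw":0},{"travel":[0.293,-0.92,0],"twist":[0,0,0],"jaw":0}]' >/dev/null
python3 -m handwheel '[{"travel":[0.07,-0.23,0],"twist":[0,0,0],"jaw":0},{"travel":[0.15,-0.46,0],"twist":[0,0,0],"jaw":0},{"travel":[0.22,-0.69,0],"twist":[0,0,0],"jaw":0},{"travel":[0.293,-0.92,0],"twist":[0,0,0],"jaw":0}]' |grep ee_pos
python3 -m handwheel '[{"travel":[0.07,-0.23,0],"twist":[0,0,0],"jaw":0},{"travel":[0.15,-0.46,0],"twist":[0,0,0],"jaw":0},{"travel":[0.22,-0.69,0],"twist":[0,0,0],"jaw":0},{"travel":[0.293,-0.92,0],"twist":[0,0,0],"jaw":0}]' >/dev/null
python3 -m handwheel '[{"travel":[0.07,-0.23,0],"twist":[0,0,0],"jaw":0},{"travel":[0.15,-0.46,0],"twist":[0,0,0.01],"jaw":0},{"travel":[0.22,-0.69,0],"twist":[0,0,0.019],"jaw":0},{"travel":[0.293,-0.92,0],"twist":[0,0,0.019],"jaw":0},{"travel":[0.293,-0.92,0],"twist":[0,0,0.019],"jaw":0},{"travel":[0.293,-0.92,0],"twist":[0,0,0.019],"jaw":0}]'
python3 g.py .5715 .246 .034 2.7
python3 - <<'E'
from h import *
for i in spoons(z=.1)[2]: print(i)
im,_=snap('side'); cv2.imwrite('pics/s2.png',cv2.cvtColor(cv2.resize(im[130:280,180:420],None,fx=2.5,fy=2.5,interpolation=2),cv2.COLOR_RGB2BGR))
E
```

```text
ee_pos: [0.5219, 0.0213, 0.1014]
time_s: 5.35
ee_pos: [0.5804, 0.1561, 0.1034]
tool_rot: [0.997, 0.068, -0.003, -0.022]
force: [-0.0, -0.1, -1.6]
width: 0.0112
grasp_force: 39.9
t 5.35 tcp [0.5804 0.1561 0.1034] yaw 7.8 F [-0.  -0.1 -1.6] w 0.0112 g 39.9
travel [ 0.029 -0.726  0.611] twist [-0.0142  0.0014  0.0283]
(array([ 0.4105, -0.2237,  0.1   ]), 9.0, 0.075, [406, 233, 9, 27, 108], np.float64(0.0108))
(array([ 0.4082, -0.149 ,  0.1   ]), 0.5, 0.057, [382, 237, 5, 21, 88], np.float64(0.0105))
```

View pics/s2.png

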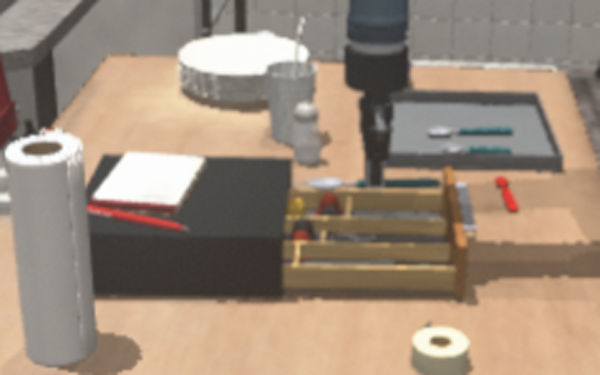

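```bash
python3 -m handwheel '[{"travel":[0.03,-0.2,0],"twist":[-0.014,0,0.028],"jaw":0},{"travel":[0.03,-0.4,0],"twist":[-0.014,0,0.028],"jaw":0},{"travel":[0.03,-0.6,0],"twist":[-0.014,0,0.028],"jaw":0},{"travel":[0.03,-0.726,0],"twist":[-0.014,0,0.028],"jaw":0},{"travel":[0.03,-0.726,0],"twist":[-0.014,0,0.028],"jaw":0},{"travel":[0.03,-0.726,0],"twist":[-0.014,0,0.028],"jaw":0}]'
python3 g.py .5715 .246 .034 2.7; python3 -c "
from workcell import status
print(status.get_state()['qpos'].round(2))"
```

```text
time_s: 6.05
ee_pos: [0.5837, 0.153, 0.1074]
tool_rot: [0.998, 0.066, -0.004, -0.02]
force: [0.2, -0.2, -1.0]
width: 0.0115
grasp_force: 39.9
t 6.05 tcp [0.5837 0.153  0.1074] yaw 7.57 F [ 0.2 -0.2 -1. ] w 0.0115 g 39.9
travel [ 0.005 -0.755  0.644] twist [-0.013   0.0023  0.027 ]
[ 0.13  0.51 -0.09  0.98  0.04  3.14]
```

```bash
python3 g.py .575 .16 .107 80
```

```text
t 6.05 tcp [0.5837 0.153  0.1074] yaw 7.57 F [ 0.2 -0.2 -1. ] w 0.0115 g 39.9
travel [-0.064 -0.067  0.007] twist [-0.0124 -0.0068 -0.4024]
```

```bash
python3 -m handwheel '[{"travel":[-0.06,-0.07,0],"twist":[-0.0124,-0.0068,-0.4],"jaw":0},{"travel":[-0.06,-0.07,0],"twist":[-0.0124,-0.0068,-0.4],"jaw":0},{"travel":[-0.06,-0.07,0],"twist":[-0.0124,-0.0068,-0.4],"jaw":0},{"travel":[-0.06,-0.07,0],"twist":[-0.0124,-0.0068,-0.4],"jaw":0},{"travel":[-0.06,-0.07,0],"twist":[-0.0124,-0.0068,-0.4],"jaw":0},{"travel":[-0.06,-0.07,0],"twist":[-0.0124,-0.0068,-0.4],"jaw":0},{"travel":[-0.06,-0.07,0],"twist":[-0.0124,-0.0068,-0.4],"jaw":0},{"travel":[-0.06,-0.07,0],"twist":[-0.0124,-0.0068,-0.4],"jaw":0},{"travel":[-0.06,-0.07,0],"twist":[-0.0124,-0.0068,-0.4],"jaw":0},{"travel":[-0.06,-0.07,0],"twist":[-0.0124,-0.0068,-0.4],"jaw":0}]'
python3 g.py .575 .165 .107 160
```

```text
time_s: 7.05
ee_pos: [0.5754, 0.1603, 0.1077]
tool_rot: [0.769, 0.64, -0.0, -0.0]
force: [0.0, 1.0, -1.1]
width: 0.0115
grasp_force: 39.9
t 7.05 tcp [0.5754 0.1603 0.1077] yaw 79.55 F [ 0.   1.  -1.1] w 0.0115 g 39.9
travel [ 0.038 -0.011  0.006] twist [-1.000e-04 -0.000e+00 -4.469e-01]
```

```bash
python3 -m handwheel '[{"travel":[0,0,0],"twist":[0,0,-0.393],"jaw":0},{"travel":[0,0,0],"twist":[0,0,-0.393],"jaw":0},{"travel":[0,0,0],"twist":[0,0,-0.393],"jaw":0},{"travel":[0,0,0],"twist":[0,0,-0.393],"jaw":0},{"travel":[0,0,0],"twist":[0,0,-0.393],"jaw":0},{"travel":[0,0,0],"twist":[0,0,-0.393],"jaw":0},{"travel":[0,0,0],"twist":[0,0,-0.393],"jaw":0},{"travel":[0,0,0],"twist":[0,0,-0.393],"jaw":0},{"travel":[0,0,0],"twist":[0,0,-0.393],"jaw":0}]' >/dev/null
python3 -m handwheel '[{"travel":[0,0,0],"twist":[0,0,-0.393],"jaw":0},{"travel":[0,0,0],"twist":[0,0,-0.393],"jaw":0},{"travel":[0,0,0],"twist":[0,0,-0.393],"jaw":0},{"travel":[0,0,0],"twist":[0,0,-0.393],"jaw":0},{"travel":[0,0,0],"twist":[0,0,-0.393],"jaw":0},{"travel":[0,0,0],"twist":[0,0,-0.393],"jaw":0},{"travel":[0,0,0],"twist":[0,0,-0.393],"jaw":0},{"travel":[0,0,0],"twist":[0,0,-0.393],"jaw":0},{"travel":[0,0,0],"twist":[0,0,-0.393],"jaw":0}]' >/dev/null
python3 -m handwheel '[{"travel":[0,0,0],"twist":[0,0,-0.393],"jaw":0},{"travel":[0,0,0],"twist":[0,0,-0.393],"jaw":0},{"travel":[0,0,0],"twist":[0,0,-0.393],"jaw":0},{"travel":[0,0,0],"twist":[0,0,-0.393],"jaw":0},{"travel":[0,0,0],"twist":[0,0,-0.393],"jaw":0},{"travel":[0,0,0],"twist":[0,0,-0.393],"jaw":0},{"travel":[0,0,0],"twist":[0,0,-0.393],"jaw":0},{"travel":[0,0,0],"twist":[0,0,-0.393],"jaw":0},{"travel":[0,0,0],"twist":[0,0,-0.393],"jaw":0}]' >/dev/null
python3 -m handwheel '[{"travel":[0,0,0],"twist":[0,0,-0.393],"jaw":0},{"travel":[0,0,0],"twist":[0,0,-0.393],"jaw":0},{"travel":[0,0,0],"twist":[0,0,-0.393],"jaw":0},{"travel":[0,0,0],"twist":[0,0,-0.393],"jaw":0},{"travel":[0,0,0],"twist":[0,0,-0.393],"jaw":0},{"travel":[0,0,0],"twist":[0,0,-0.393],"jaw":0},{"travel":[0,0,0],"twist":[0,0,-0.393],"jaw":0},{"travel":[0,0,0],"twist":[0,0,-0.393],"jaw":0},{"travel":[0,0,0],"twist":[0,0,-0.393],"jaw":0}]' 
python3 g.py .5715 .246 .105 2.7 .5715 .246 .034 2.7
```

```text
time_s: 10.65
ee_pos: [0.5755, 0.1602, 0.1077]
tool_rot: [1.0, 0.023, -0.0, 0.0]
force: [-0.4, -0.2, -0.9]
width: 0.0113
grasp_force: 39.9
t 10.65 tcp [0.5755 0.1602 0.1077] yaw 2.61 F [-0.4 -0.2 -0.9] w 0.0113 g 39.9
travel [-0.001 -0.716  0.023] twist [ 0.      0.0001 -0.0005]
travel [-0.001 -0.716  0.614] twist [ 0.      0.0001 -0.0005]
```

```bash
python3 -m handwheel '[{"travel":[0,-0.2,0.02],"twist":[0,0,0],"jaw":0},{"travel":[0,-0.4,0.02],"twist":[0,0,0],"jaw":0},{"travel":[0,-0.6,0.02],"twist":[0,0,0],"jaw":0},{"travel":[0,-0.716,0.02],"twist":[0,0,0],"jaw":0},{"travel":[0,-0.716,0.02],"twist":[0,0,0],"jaw":0},{"travel":[0,-0.716,0.2],"twist":[0,0,0],"jaw":0},{"travel":[0,-0.716,0.4],"twist":[0,0,0],"jaw":0},{"travel":[0,-0.716,0.55],"twist":[0,0,0],"jaw":0},{"travel":[0,-0.716,0.615],"twist":[0,0,0],"jaw":0},{"travel":[0,-0.716,0.615],"twist":[0,0,0],"jaw":0}]' 
python3 g.py .5715 .246 .0335 2.7
```

```text
time_s: 11.65
ee_pos: [0.5724, 0.245, 0.0341]
tool_rot: [1.0, 0.021, 0.0, 0.0]
force: [-0.3, -0.2, -0.4]
width: 0.0118
grasp_force: 39.9
t 11.65 tcp [0.5724 0.245  0.0341] yaw 2.43 F [-0.3 -0.2 -0.4] w 0.0118 g 39.9
travel [-0.007 -0.009  0.005] twist [ 0.0002 -0.0001 -0.0015]
```

```bash
python3 -m handwheel '[{"travel":[0,0,0],"twist":[0,0,0],"jaw":0.15},{"travel":[0,0,0],"twist":[0,0,0],"jaw":0.25},{"travel":[0,0,0],"twist":[0,0,0],"jaw":0.25},{"travel":[0,0,-0.1],"twist":[0,0,0],"jaw":0.25},{"travel":[0,0,-0.4],"twist":[0,0,0],"jaw":0.25},{"travel":[0,0,-0.75],"twist":[0,0,0],"jaw":0.25},{"travel":[0,0,-0.75],"twist":[0,0,0],"jaw":0.25}]' 
python3 -m handwheel '[{"travel":[0,0.3,0],"twist":[0,0,0.477],"jaw":0.6},{"travel":[0,0.5,0],"twist":[0,0,0.477],"jaw":0.6},{"travel":[-0.2,0.8,0],"twist":[0,0,0.477],"jaw":0.6},{"travel":[-0.3,1,0],"twist":[0,0,0.477],"jaw":0.6},{"travel":[-0.3,1,0],"twist":[0,0,0.477],"jaw":0.6},{"travel":[-0.3,1,0],"twist":[0,0,0.477],"jaw":0.6},{"travel":[-0.3,1,0],"twist":[0,0,0.477],"jaw":0.6},{"travel":[-0.3,1,0],"twist":[0,0,0.477],"jaw":0.6},{"travel":[-0.3,1,0],"twist":[0,0,0.477],"jaw":0.6},{"travel":[-0.3,1,0],"twist":[0,0,0.477],"jaw":0.6}]' 
python3 g.py .4412 -.2347 .08 190
python3 - <<'E'
from h import *
im,d,o=spoons(z=.02)
for i in o: print(i)
cv2.imwrite('pics/p1.png',cv2.cvtColor(cv2.resize(im[145:240,225:320],None,fx=5,fy=5,interpolation=2),cv2.COLOR_RGB2BGR))
E
```

```text
time_s: 12.35
ee_pos: [0.5762, 0.2475, 0.1317]
tool_rot: [1.0, 0.022, 0.006, -0.002]
force: [1.4, -0.4, 0.6]
width: 0.0217
grasp_force: 0.0
time_s: 13.35
ee_pos: [0.5412, 0.1246, 0.1245]
tool_rot: [0.745, -0.667, 0.0, -0.0]
force: [0.1, -0.2, 0.1]
width: 0.0512
grasp_force: 0.0
t 13.35 tcp [0.5412 0.1246 0.1245] yaw -83.7 F [ 0.1 -0.2  0.1] w 0.0512 g 0.0
travel [2.885 1.157 0.371] twist [-1.000e-04  1.000e-04  4.794e-01]
(array([ 0.4153, -0.2372,  0.02  ]), 9.2, 0.08, [406, 233, 9, 27, 106], np.float64(0.0116))
(array([ 0.4129, -0.1582,  0.02  ]), 0.5, 0.06, [382, 237, 5, 21, 88], np.float64(0.0112))
```

View pics/p1.png

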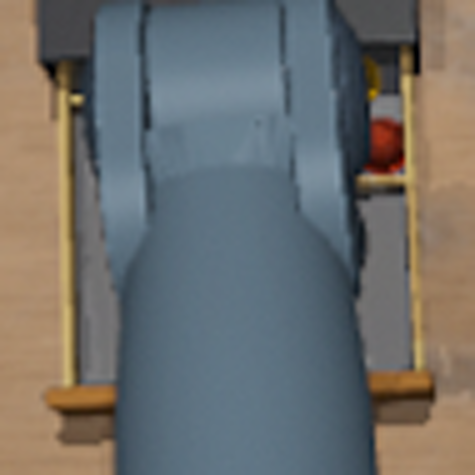

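```bash
python3 -m handwheel '[{"travel":[0.32,0.13,0],"twist":[0,0,0],"jaw":0.6},{"travel":[0.64,0.26,0],"twist":[0,0,0],"jaw":0.6},{"travel":[0.96,0.386,0],"twist":[0,0,0],"jaw":0.6}]'  >/dev/null
python3 -m handwheel '[{"travel":[0.32,0.13,0],"twist":[0,0,0],"jaw":0.6},{"travel":[0.64,0.26,0],"twist":[0,0,0],"jaw":0.6},{"travel":[0.96,0.386,0],"twist":[0,0,0],"jaw":0.6}]'  >/dev/null
python3 -m handwheel '[{"travel":[0.32,0.13,0.1],"twist":[0,0,0.484],"jaw":0.6},{"travel":[0.64,0.26,0.2],"twist":[0,0,0.484],"jaw":0.6},{"travel":[0.96,0.386,0.3],"twist":[0,0,0.484],"jaw":0.6},{"travel":[0.96,0.386,0.37],"twist":[0,0,0.484],"jaw":0.6},{"travel":[0.96,0.386,0.37],"twist":[0,0,0.484],"jaw":0.6},{"travel":[0.96,0.386,0.37],"twist":[0,0,0.484],"jaw":0.6},{"travel":[0.96,0.386,0.37],"twist":[0,0,0.484],"jaw":0.6},{"travel":[0.96,0.386,0.37],"twist":[0,0,0.484],"jaw":0.6},{"travel":[0.96,0.386,0.37],"twist":[0,0,0.484],"jaw":0.6},{"travel":[0.96,0.386,0.37],"twist":[0,0,0.484],"jaw":0.6}]'
python3 g.py .4412 -.2347 .022 189.1
python3 - <<'E'
from h import *
im,d,o=spoons(z=.02)
for i in o: print(i)
cv2.imwrite('pics/p2.png',cv2.cvtColor(cv2.resize(im[145:240,225:320],None,fx=5,fy=5,interpolation=2),cv2.COLOR_RGB2BGR))
E
```

```text
time_s: 15.0
ee_pos: [0.4433, -0.2349, 0.0801]
tool_rot: [-0.092, 0.996, -0.0, 0.0]
force: [0.8, 0.2, 0.4]
width: 0.0513
grasp_force: 0.0
t 15.0 tcp [ 0.4433 -0.2349  0.0801] yaw -169.49 F [0.8 0.2 0.4] w 0.0513 g 0.0
travel [0.017 0.005 0.484] twist [-0.0001  0.      0.0078]
(array([0.539 , 0.2448, 0.02  ]), 2.7, 0.099, [249, 189, 5, 33, 138], np.float64(0.0213))
(array([ 0.4124, -0.1582,  0.02  ]), 0.2, 0.06, [382, 237, 5, 21, 87], np.float64(0.0105))
```

View pics/p2.png

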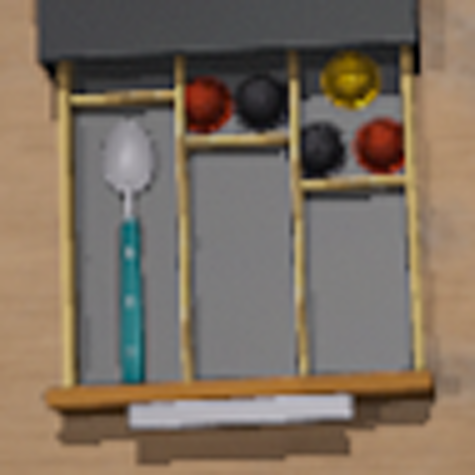

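```bash
python3 -m handwheel '[{"travel":[0.017,0.005,0.2],"twist":[0,0,0.008],"jaw":0.6},{"travel":[0.017,0.005,0.35],"twist":[0,0,0.008],"jaw":0.6},{"travel":[0.017,0.005,0.45],"twist":[0,0,0.008],"jaw":0.6},{"travel":[0.017,0.005,0.484],"twist":[0,0,0.008],"jaw":0.6},{"travel":[0.017,0.005,0.484],"twist":[0,0,0.008],"jaw":0.6},{"travel":[0.017,0.005,0.484],"twist":[0,0,0.008],"jaw":0}]'
python3 -m handwheel '[{"travel":[0,0,0],"twist":[0,0,0],"jaw":0},{"travel":[0,0,0],"twist":[0,0,0],"jaw":0},{"travel":[0,0,0],"twist":[0,0,0],"jaw":0},{"travel":[0,0,0],"twist":[0,0,0],"jaw":0},{"travel":[0,0,0],"twist":[0,0,0],"jaw":0},{"travel":[0,0,0],"twist":[0,0,0],"jaw":0}]' 40
python3 -m handwheel '[{"travel":[0,0,-0.1],"twist":[0,0,0],"jaw":0},{"travel":[0,0,-0.3],"twist":[0,0,0],"jaw":0},{"travel":[0,0,-0.5],"twist":[0,0,0],"jaw":0},{"travel":[0,0,-0.68],"twist":[0,0,0],"jaw":0},{"travel":[0,0,-0.68],"twist":[0,0,0],"jaw":0}]'
python3 g.py .5596 .1753 .105 182.7
```

```text
time_s: 15.65
ee_pos: [0.4415, -0.235, 0.0222]
tool_rot: [-0.081, 0.997, -0.0, 0.0]
force: [-0.4, -1.3, 0.3]
width: 0.0381
grasp_force: 0.0
time_s: 16.25
ee_pos: [0.4417, -0.2351, 0.0224]
tool_rot: [-0.081, 0.997, -0.001, 0.001]
force: [-0.3, 0.7, 6.3]
width: 0.0117
grasp_force: 41.4
time_s: 16.75
ee_pos: [0.4429, -0.236, 0.1065]
tool_rot: [-0.081, 0.997, -0.002, 0.002]
force: [0.2, -1.5, -0.0]
width: 0.0116
grasp_force: 40.6
t 16.75 tcp [ 0.4429 -0.236   0.1065] yaw -170.73 F [ 0.2 -1.5 -0. ] w 0.0116 g 40.6
travel [-1.512  3.226  0.005] twist [-0.0012  0.0013  0.0365]
```

Four calls of [-0.378, 0.806, 0].

```bash
python3 -m handwheel '[{"travel":[-0.095,0.2,0],"twist":[0,0,0],"jaw":0},{"travel":[-0.19,0.4,0],"twist":[0,0,0],"jaw":0},{"travel":[-0.28,0.6,0],"twist":[0,0,0],"jaw":0},{"travel":[-0.378,0.806,0],"twist":[0,0,0],"jaw":0}]' >/dev/null
python3 -m handwheel '[{"travel":[-0.095,0.2,0],"twist":[0,0,0],"jaw":0},{"travel":[-0.19,0.4,0],"twist":[0,0,0],"jaw":0},{"travel":[-0.28,0.6,0],"twist":[0,0,0],"jaw":0},{"travel":[-0.378,0.806,0],"twist":[0,0,0],"jaw":0}]' >/dev/null
python3 -m handwheel '[{"travel":[-0.095,0.2,0],"twist":[0,0,0],"jaw":0},{"travel":[-0.19,0.4,0],"twist":[0,0,0],"jaw":0},{"travel":[-0.28,0.6,0],"twist":[0,0,0],"jaw":0},{"travel":[-0.378,0.806,0],"twist":[0,0,0],"jaw":0}]' |grep ee_pos
python3 -m handwheel '[{"travel":[-0.095,0.2,0],"twist":[0,0,0.03],"jaw":0},{"travel":[-0.19,0.4,0],"twist":[0,0,0.0365],"jaw":0},{"travel":[-0.28,0.6,0],"twist":[0,0,0.0365],"jaw":0},{"travel":[-0.378,0.806,0],"twist":[0,0,0.0365],"jaw":0},{"travel":[-0.378,0.806,0],"twist":[0,0,0.0365],"jaw":0},{"travel":[-0.378,0.806,0],"twist":[0,0,0.0365],"jaw":0}]'
python3 g.py .5596 .1753 .0335 182.7
```

```text
ee_pos: [0.5278, 0.0747, 0.1022]
time_s: 18.55
ee_pos: [0.557, 0.1766, 0.1022]
tool_rot: [-0.024, 1.0, -0.0, -0.001]
force: [-1.0, -0.7, -0.6]
width: 0.0113
grasp_force: 40.6
t 18.55 tcp [0.557  0.1766 0.1022] yaw -177.24 F [-1.  -0.7 -0.6] w 0.0113 g 40.6
travel [-0.022 -0.011  0.572] twist [-0.0002 -0.0006  0.0004]
```

```bash
python3 -m handwheel '[{"travel":[-0.02,-0.01,0.15],"twist":[0,0,0],"jaw":0},{"travel":[-0.02,-0.01,0.35],"twist":[0,0,0],"jaw":0},{"travel":[-0.02,-0.01,0.5],"twist":[0,0,0],"jaw":0},{"travel":[-0.02,-0.01,0.572],"twist":[0,0,0],"jaw":0},{"travel":[-0.02,-0.01,0.572],"twist":[0,0,0],"jaw":0},{"travel":[-0.02,-0.01,0.572],"twist":[0,0,0],"jaw":0}]' 
python3 -m handwheel '[{"travel":[0,0,0],"twist":[0,0,0],"jaw":0.15},{"travel":[0,0,0],"twist":[0,0,0],"jaw":0.25},{"travel":[0,0,0],"twist":[0,0,0],"jaw":0.25},{"travel":[0,0,-0.1],"twist":[0,0,0],"jaw":0.25},{"travel":[0,0,-0.4],"twist":[0,0,0],"jaw":0.25},{"travel":[0,0,-0.7],"twist":[0,0,0],"jaw":0.25},{"travel":[0,0,-0.7],"twist":[0,0,0],"jaw":0.25}]' 
python3 g.py .4330 -.1588 .08 180.4
```

```text
time_s: 19.15
ee_pos: [0.5601, 0.1747, 0.0347]
tool_rot: [-0.023, 1.0, -0.0, -0.0]
force: [0.6, -0.2, -0.3]
width: 0.012
grasp_force: 40.6
time_s: 19.85
ee_pos: [0.5643, 0.1763, 0.125]
tool_rot: [-0.024, 1.0, 0.001, 0.005]
force: [0.2, -0.1, -0.1]
width: 0.0213
grasp_force: 0.0
t 19.85 tcp [0.5643 0.1763 0.125 ] yaw -177.29 F [ 0.2 -0.1 -0.1] w 0.0213 g 0.0
travel [ 1.229 -2.738  0.358] twist [0.0006 0.0033 0.0128]
```

Three calls of [0.41,-0.913].

```bash
python3 -m handwheel '[{"travel":[0.13,-0.3,0],"twist":[0,0,0],"jaw":0.6},{"travel":[0.27,-0.6,0],"twist":[0,0,0],"jaw":0.6},{"travel":[0.41,-0.913,0],"twist":[0,0,0],"jaw":0.6}]' >/dev/null
python3 -m handwheel '[{"travel":[0.13,-0.3,0],"twist":[0,0,0],"jaw":0.6},{"travel":[0.27,-0.6,0],"twist":[0,0,0],"jaw":0.6},{"travel":[0.41,-0.913,0],"twist":[0,0,0],"jaw":0.6}]' >/dev/null
python3 -m handwheel '[{"travel":[0.13,-0.3,0.1],"twist":[0,0,0.013],"jaw":0.6},{"travel":[0.27,-0.6,0.2],"twist":[0,0,0.013],"jaw":0.6},{"travel":[0.41,-0.913,0.36],"twist":[0,0,0.013],"jaw":0.6},{"travel":[0.41,-0.913,0.36],"twist":[0,0,0.013],"jaw":0.6},{"travel":[0.41,-0.913,0.36],"twist":[0,0,0.013],"jaw":0.6},{"travel":[0.41,-0.913,0.36],"twist":[0,0,0.013],"jaw":0.6}]'
python3 g.py .4330 -.1588 .022 180.4
python3 - <<'E'
from h import *
for i in spoons(z=.02)[2]: print(i)
E
```

```text
time_s: 21.05
ee_pos: [0.4288, -0.1593, 0.0758]
tool_rot: [-0.004, 1.0, 0.0, 0.0]
force: [-0.3, -0.4, 0.7]
width: 0.0514
grasp_force: 0.0
t 21.05 tcp [ 0.4288 -0.1593  0.0758] yaw -179.59 F [-0.3 -0.4  0.7] w 0.0514 g 0.0
travel [-0.035  0.004  0.449] twist [0.0001 0.0002 0.0001]
(array([0.541 , 0.2449, 0.02  ]), 2.8, 0.096, [249, 189, 5, 32, 138], np.float64(0.0213))
(array([0.5348, 0.1745, 0.02  ]), 2.8, 0.078, [272, 194, 5, 26, 104], np.float64(0.0205))
```

```bash
python3 -m handwheel '[{"travel":[-0.035,0.004,0.2],"twist":[0,0,0],"jaw":0.6},{"travel":[-0.035,0.004,0.35],"twist":[0,0,0],"jaw":0.6},{"travel":[-0.035,0.004,0.42],"twist":[0,0,0],"jaw":0.6},{"travel":[-0.035,0.004,0.449],"twist":[0,0,0],"jaw":0.6},{"travel":[-0.035,0.004,0.449],"twist":[0,0,0],"jaw":0.6},{"travel":[-0.035,0.004,0.449],"twist":[0,0,0],"jaw":0}]'
python3 -m handwheel '[{"travel":[0,0,0],"twist":[0,0,0],"jaw":0},{"travel":[0,0,0],"twist":[0,0,0],"jaw":0},{"travel":[0,0,0],"twist":[0,0,0],"jaw":0},{"travel":[0,0,0],"twist":[0,0,0],"jaw":0},{"travel":[0,0,0],"twist":[0,0,0],"jaw":0},{"travel":[0,0,0],"twist":[0,0,0],"jaw":0}]' 40
python3 -m handwheel '[{"travel":[0,0,-0.1],"twist":[0,0,0],"jaw":0},{"travel":[0,0,-0.3],"twist":[0,0,0],"jaw":0},{"travel":[0,0,-0.5],"twist":[0,0,0],"jaw":0},{"travel":[0,0,-0.68],"twist":[0,0,0],"jaw":0},{"travel":[0,0,-0.68],"twist":[0,0,0],"jaw":0}]'
python3 g.py .5485 .1054 .105 182.7
```

```text
time_s: 21.7
ee_pos: [0.4331, -0.1595, 0.0221]
tool_rot: [-0.003, 1.0, -0.0, 0.0]
force: [-0.7, 0.3, 0.9]
width: 0.0378
grasp_force: 0.0
time_s: 22.3
ee_pos: [0.4331, -0.1598, 0.0222]
tool_rot: [-0.003, 1.0, -0.0, 0.001]
force: [-0.2, 1.4, 6.2]
width: 0.0112
grasp_force: 41.0
time_s: 22.8
ee_pos: [0.4345, -0.1606, 0.1058]
tool_rot: [-0.003, 1.0, -0.001, 0.002]
force: [0.4, -0.6, -0.8]
width: 0.0116
grasp_force: 40.3
t 22.8 tcp [ 0.4345 -0.1606  0.1058] yaw -179.65 F [ 0.4 -0.6 -0.8] w 0.0116 g 40.3
travel [-0.963  2.211  0.005] twist [-0.0009  0.0015 -0.0131]
```

Three calls of [-0.321, 0.737, 0].

```bash
python3 -m handwheel '[{"travel":[-0.08,0.18,0],"twist":[0,0,0],"jaw":0},{"travel":[-0.16,0.37,0],"twist":[0,0,0],"jaw":0},{"travel":[-0.24,0.55,0],"twist":[0,0,0],"jaw":0},{"travel":[-0.321,0.737,0],"twist":[0,0,0],"jaw":0}]' >/dev/null
python3 -m handwheel '[{"travel":[-0.08,0.18,0],"twist":[0,0,0],"jaw":0},{"travel":[-0.16,0.37,0],"twist":[0,0,0],"jaw":0},{"travel":[-0.24,0.55,0],"twist":[0,0,0],"jaw":0},{"travel":[-0.321,0.737,0],"twist":[0,0,0],"jaw":0}]' >/dev/null
python3 -m handwheel '[{"travel":[-0.08,0.18,0],"twist":[0,0,-0.013],"jaw":0},{"travel":[-0.16,0.37,0],"twist":[0,0,-0.013],"jaw":0},{"travel":[-0.24,0.55,0],"twist":[0,0,-0.013],"jaw":0},{"travel":[-0.321,0.737,0],"twist":[0,0,-0.013],"jaw":0},{"travel":[-0.321,0.737,0],"twist":[0,0,-0.013],"jaw":0},{"travel":[-0.321,0.737,0],"twist":[0,0,-0.013],"jaw":0}]'
python3 g.py .5485 .1054 .0335 182.7
```

```text
time_s: 24.2
ee_pos: [0.5456, 0.1066, 0.1019]
tool_rot: [-0.024, 1.0, -0.0, -0.001]
force: [0.1, -0.2, -0.3]
width: 0.0113
grasp_force: 40.3
t 24.2 tcp [0.5456 0.1066 0.1019] yaw -177.26 F [ 0.1 -0.2 -0.3] w 0.0113 g 40.3
travel [-0.025 -0.011  0.57 ] twist [-0.0002 -0.0007  0.0002]
```

```bash
python3 -m handwheel '[{"travel":[-0.022,-0.01,0.15],"twist":[0,0,0],"jaw":0},{"travel":[-0.022,-0.01,0.35],"twist":[0,0,0],"jaw":0},{"travel":[-0.022,-0.01,0.5],"twist":[0,0,0],"jaw":0},{"travel":[-0.022,-0.01,0.57],"twist":[0,0,0],"jaw":0},{"travel":[-0.022,-0.01,0.57],"twist":[0,0,0],"jaw":0},{"travel":[-0.022,-0.01,0.57],"twist":[0,0,0],"jaw":0}]' 
python3 -m handwheel '[{"travel":[0,0,0],"twist":[0,0,0],"jaw":0.15},{"travel":[0,0,0],"twist":[0,0,0],"jaw":0.25},{"travel":[0,0,0],"twist":[0,0,0],"jaw":0.25},{"travel":[0,0,-0.1],"twist":[0,0,0],"jaw":0.25},{"travel":[0,0,-0.4],"twist":[0,0,0],"jaw":0.25},{"travel":[0,0,-0.7],"twist":[0,0,0],"jaw":0.25},{"travel":[0,0,-0.8],"twist":[0,0,0],"jaw":0.25}]' 
python3 -m handwheel '[{"travel":[0.3,0.1,0],"twist":[0,0,0],"jaw":0},{"travel":[0.6,0.3,0],"twist":[0,0,0],"jaw":0},{"travel":[0.95,0.5,0],"twist":[0,0,0],"jaw":0},{"travel":[0.95,0.5,0],"twist":[0,0,0],"jaw":0},{"travel":[0.95,0.5,0],"twist":[0,0,0],"jaw":0}]' 
python3 g.py .43 .169 .13 182.7 .43 .169 .068 182.7
python3 - <<'E'
from h import *
for i in spoons(z=.02)[2]: print(i)
E
```

```text
time_s: 24.8
ee_pos: [0.5489, 0.105, 0.0348]
tool_rot: [-0.023, 1.0, -0.0, -0.0]
force: [-0.2, -0.0, -0.4]
width: 0.0112
grasp_force: 40.3
time_s: 25.5
ee_pos: [0.5516, 0.1059, 0.1354]
tool_rot: [-0.024, 1.0, 0.0, 0.003]
force: [0.6, 0.2, 0.1]
width: 0.0214
grasp_force: 0.0
time_s: 26.0
ee_pos: [0.4314, 0.1604, 0.1308]
tool_rot: [-0.024, 1.0, -0.0, -0.0]
force: [0.9, -0.7, 0.6]
width: 0.0002
grasp_force: 0.0
t 26.0 tcp [0.4314 0.1604 0.1308] yaw -177.21 F [ 0.9 -0.7  0.6] w 0.0002 g 0.0
travel [0.008 0.072 0.006] twist [-0.0001 -0.0001  0.0005]
travel [0.008 0.072 0.523] twist [-0.0001 -0.0001  0.0005]
(array([0.5315, 0.105 , 0.02  ]), 1.5, 0.062, [295, 198, 4, 21, 73], np.float64(0.0205))
```

```bash
python3 -m handwheel '[{"travel":[0.02,0.07,0.15],"twist":[0,0,0],"jaw":0},{"travel":[0.02,0.07,0.35],"twist":[0,0,0],"jaw":0},{"travel":[0.02,0.07,0.523],"twist":[0,0,0],"jaw":0},{"travel":[0.02,0.07,0.523],"twist":[0,0,0],"jaw":0}]' 
python3 g.py .65 .1785 .068 182.7
python3 - <<'E'
from h import *
im,_=snap('side'); t,_=snap('top')
a=cv2.resize(im[150:260,240:400],(640,440),interpolation=2);b=cv2.resize(t[145:240,225:320],(440,440),interpolation=2)
cv2.imwrite('pics/p3.png',cv2.cvtColor(cv2.resize(np.hstack([a,b]),(790,322)),cv2.COLOR_RGB2BGR))
E
```

```text
time_s: 26.45
ee_pos: [0.4291, 0.1675, 0.0658]
tool_rot: [-0.023, 1.0, -0.0, -0.002]
force: [0.4, 0.1, -0.0]
width: -0.0001
grasp_force: 0.0
t 26.45 tcp [0.4291 0.1675 0.0658] yaw -177.38 F [ 0.4  0.1 -0. ] w -0.0001 g 0.0
travel [-1.843  0.007 -0.025] twist [-0.0003 -0.0012 -0.0004]
```

View pics/p3.png

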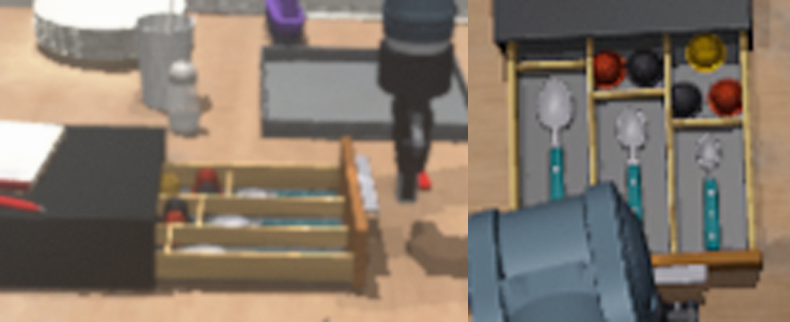

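```bash
python3 -m handwheel '[{"travel":[-0.07,0,0],"twist":[0,0,0],"jaw":0},{"travel":[-0.14,0,0],"twist":[0,0,0],"jaw":0},{"travel":[-0.2,0,0],"twist":[0,0,0],"jaw":0},{"travel":[-0.26,0,0],"twist":[0,0,0],"jaw":0},{"travel":[-0.34,0,0],"twist":[0,0,0],"jaw":0},{"travel":[-0.42,0,0],"twist":[0,0,0],"jaw":0},{"travel":[-0.5,0,0],"twist":[0,0,0],"jaw":0},{"travel":[-0.58,0,0],"twist":[0,0,0],"jaw":0},{"travel":[-0.66,0,0],"twist":[0,0,0],"jaw":0},{"travel":[-0.74,0,0],"twist":[0,0,0],"jaw":0}]' 
python3 -m handwheel '[{"travel":[-0.08,0,0],"twist":[0,0,0],"jaw":0},{"travel":[-0.16,0,0],"twist":[0,0,0],"jaw":0},{"travel":[-0.24,0,0],"twist":[0,0,0],"jaw":0},{"travel":[-0.32,0,0],"twist":[0,0,0],"jaw":0},{"travel":[-0.4,0,0],"twist":[0,0,0],"jaw":0},{"travel":[-0.48,0,0],"twist":[0,0,0],"jaw":0},{"travel":[-0.56,0,0],"twist":[0,0,0],"jaw":0},{"travel":[-0.64,0,0],"twist":[0,0,0],"jaw":0},{"travel":[-0.72,0,0],"twist":[0,0,0],"jaw":0},{"travel":[-0.8,0,0],"twist":[0,0,0],"jaw":0}]' 
python3 g.py .655 .1785 .068 182.7
python3 - <<'E'
from h import *
im,_=snap('side'); t,_=snap('top')
a=cv2.resize(im[150:260,240:400],(640,440),interpolation=2);b=cv2.resize(t[145:240,225:320],(440,440),interpolation=2)
cv2.imwrite('pics/p4.png',cv2.cvtColor(cv2.resize(np.hstack([a,b]),(790,322)),cv2.COLOR_RGB2BGR))
E
```

```text
time_s: 27.55
ee_pos: [0.519, 0.1727, 0.0678]
tool_rot: [-0.024, 1.0, 0.0, -0.0]
force: [-0.7, 0.4, 0.5]
width: 0.0001
grasp_force: 0.7
time_s: 28.55
ee_pos: [0.6149, 0.1772, 0.0677]
tool_rot: [-0.024, 1.0, -0.0, -0.0]
force: [-1.2, 1.3, 0.5]
width: -0.0003
grasp_force: 0.7
t 28.55 tcp [0.6149 0.1772 0.0677] yaw -177.3 F [-1.2  1.3  0.5] w -0.0003 g 0.7
travel [-0.334 -0.005 -0.002] twist [-0.     -0.0001 -0.    ]
```

View pics/p4.png

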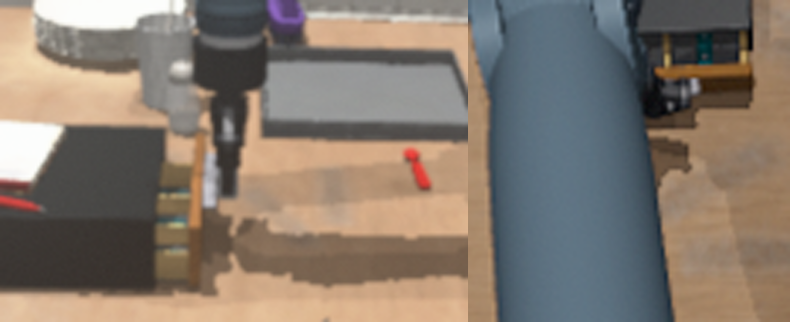

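```bash
python3 -m handwheel '[{"travel":[-0.05,0,0],"twist":[0,0,0],"jaw":0},{"travel":[-0.1,0,0],"twist":[0,0,0],"jaw":0},{"travel":[-0.15,0,0],"twist":[0,0,0],"jaw":0},{"travel":[-0.2,0,0],"twist":[0,0,0],"jaw":0},{"travel":[-0.24,0,0],"twist":[0,0,0],"jaw":0},{"travel":[-0.27,0,0],"twist":[0,0,0],"jaw":0}]' 
python3 -m handwheel '[{"travel":[-0.02,0,0],"twist":[0,0,0],"jaw":0},{"travel":[-0.04,0,0],"twist":[0,0,0],"jaw":0}]' |egrep 'ee_pos|force'
python3 -m handwheel '[{"travel":[-0.02,0,0],"twist":[0,0,0],"jaw":0},{"travel":[-0.04,0,0],"twist":[0,0,0],"jaw":0}]'|egrep 'ee_pos|force'
```

```text
time_s: 29.25
ee_pos: [0.6469, 0.1787, 0.0678]
tool_rot: [-0.024, 1.0, 0.0, -0.0]
force: [-10.5, -2.1, 6.0]
width: 0.0002
grasp_force: 4.9
ee_pos: [0.647, 0.1787, 0.0674]
force: [-17.9, -2.5, 12.7]
grasp_force: 8.7
ee_pos: [0.6471, 0.1787, 0.0673]
force: [-28.6, -2.7, 22.3]
grasp_force: 14.9
```

```bash
python3 -m handwheel '[{"travel":[0.1,0,0],"twist":[0,0,0],"jaw":0},{"travel":[0.3,0,0],"twist":[0,0,0],"jaw":0},{"travel":[0.6,0,0],"twist":[0,0,0],"jaw":0},{"travel":[0.9,0,-0.3],"twist":[0,0,0],"jaw":0},{"travel":[1,0.0,-0.8],"twist":[0,0,0],"jaw":0},{"travel":[1,0,-0.8],"twist":[0,0,0],"jaw":0},{"travel":[1,0,-0.8],"twist":[0,0,0],"jaw":0},{"travel":[1,0,-0.8],"twist":[0,0,0],"jaw":0}]'
python3 - <<'E'
from h import *
im,_=snap('side'); t,_=snap('top')
a=cv2.resize(im[150:260,240:400],(640,440),interpolation=2);b=cv2.resize(t[145:240,225:320],(440,440),interpolation=2)
cv2.imwrite('pics/p5.png',cv2.cvtColor(cv2.resize(np.hstack([a,b]),(790,322)),cv2.COLOR_RGB2BGR))
E
```

```text
time_s: 30.45
ee_pos: [0.5372, 0.1735, 0.1635]
tool_rot: [-0.023, 1.0, 0.0, 0.001]
force: [0.5, -0.2, -0.2]
width: -0.0
grasp_force: 0.0
```

View pics/p5.png

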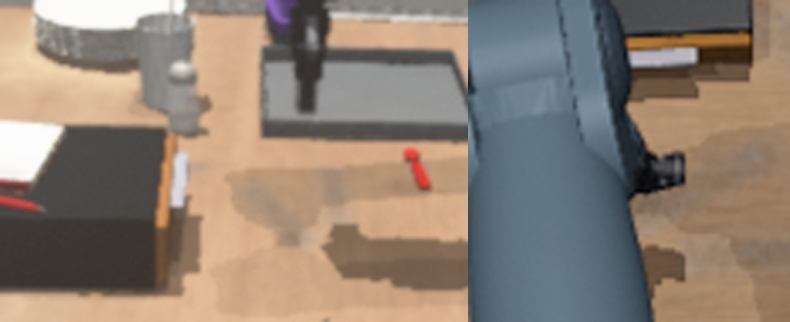

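The drawer front now sits flush against the unit, at about (165,220) in the left half and (690,42) in the right. The robot is clear of everything and the shaker and tumbler haven't moved.

```bash
python3 -c "
from workcell import env
print(env.hand_in())"
```

```text
the job is handed in; nothing more can be done
None
```

The three spoons went flat into their own lanes with handles to the front, the drawer was pushed home against its stop without slamming, and I handed the job in at about 30 s; the hand-in gave no verdict back.

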